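# Hang the bath sensor on the turning drip tree

## Robot

A 7-joint arm with a two-finger parallel gripper is mounted at the origin on the work surface. World frame = base frame: x ahead of the robot, y to its left, z up, the work surface at z = 0. Lengths are in m, angles in rad, forces in N, time in s.
With the tool pointing down it reaches from about 0.4 to 0.85 m from the base axis. Payload 4.5 kg.
Tool frame: the origin (TCP) lies midway between the tips of the shut fingers; the grasp point (between the pads) lies 19 mm behind it; z points along the fingers, y is the line along which they close (so a half turn about z gives the same grasp; the last joint's range is limited). The gripper opens to 88 mm and grips with 3 to 60 N. Pads are 18 mm wide; open, the fingers measure 123 mm over their backs; the gripper's body (75 mm by 187 mm) begins 45 mm behind the grasp point.
Start: joints at [-1.144, 0.689, -0.195, 1.565, 0.157, 0.902, -0.215], TCP at [0.239, 0.577, 0.239] pointing down, gripper open.
Joint ranges: [-3.01, 3.01], [-0.46, 2.08], [-1.47, 1.51], [0.13, 2.56], [-1, 4.14], [0.04, 2.09], [-2.66, 2.66]. Speed limits (rad/s): [2.57, 2.57, 3.14, 3.14, 3.14, 3.14, 3.14].

## Interface

Orientations are given as [roll, pitch, yaw] about the fixed x, y, z axes, in that order (R = Rz(yaw) Ry(pitch) Rx(roll)).
In Python, from rig import readout, eyes, manip gives the robot as it stands.
- The arm moves only by the tool drive_tool, never from a script. Its argument "plan" is a list of rows, each a list of 6 numbers: the shift along the world's x, y, z in m, then the turn, a rotation vector about the world's x, y, z in degrees. In form: [[x, y, z, ax, ay, az], ...]. A call has 1 to 5 rows; each row is the pose to reach, as a shift and turn from the pose commanded when the call began; what a row does not reach only later rows make up. A row lasts 1/12 s, in which the tool goes at most 41.7 mm and 7.16 degrees, less where a joint would pass 70% of its speed; a pose out of reach is approached as far as the arm can. A call with a gripper value outside its range is refused whole. "fingers" is the finger opening in m, from 0 to 0.0881, set as the call begins (left out, the last holds). The fingers move at their own pace and stop on an object; "newtons" is the grip in N (left out, the last holds). Time passes only in rows, so rows that repeat a pose let the fingers close. It gives the time, the measured TCP pose, the force, the opening and the grip force at its end, in the units of the state.
- readout.state(): the state, without advancing time (a new reading comes with each control period).
- eyes.read_camera(name): name is "scene" or "top" or "wrist"; returns a dict with "image" (480x640x3 uint8, blue, green, red), "range_z" (480x640 float32, m along the optical axis (not along the pixel's ray), 0 where there is no reading), "fx", "fy", "cx", "cy" (pixels), "dist_coeffs" ([k1, k2, p1, p2, k3] as OpenCV has them; the pictures are not rectified), "cam_to_world" (4x4, takes a point from camera to world coordinates); the wrist camera has in their place "hand_eye" (4x4, takes a point from camera to tool coordinates, whose origin is the TCP and whose axes are the flange's). Camera axes: x right, y up, looking along -z (the intrinsics and any distortion apply to the point x, -y, -z); pixel columns grow to the right and rows downward; lengths in m; the calibration is good to about 2 mm. A picture is of the moment at which its call begins: read the wrist's pose just before it.
- manip.job_done(): hands the job in; it is judged then, once.
The state is a dict: "time": time; "joint_positions": joint angles; "dq": joint speeds; "effort": joint torques, N m; "tcp_pos": TCP position; "ee_rot": TCP orientation; "wrist_force": force on the tool from outside, world axes, zero at the start; "wrist_torque": the same for the moment, N m; "opening": opening from 0.0 (shut) to 1.0 (fully open); "grasp_force": force on a finger pad.
Only numpy, scipy, OpenCV 4.12 (cv2) and the standard library are available. Lean on these libraries where they do the work, as an engineer would, in place of code of your own. Each camera call takes 0.05 s, during which the arm holds its last target. There are 200 camera calls.

## Task

Turn the drip tree clockwise by its upright peg until it comes up against its stop, so that the empty branch faces the robot's side. Then hang the sensor with the windowed plate on that branch: slide it along until its plate meets the cross-bar and let it down into the groove there, so that it hangs free and upright. Work gently: the tree stand must not be shoved or rocked, the sensor must not be pressed hard on the tree, and the other things on the bench are left alone.

Things in the scene. Friction and masses are not known exactly. Their poses are not given: they have to be found in the camera images.
- stand: The drip tree's stand: a heavy grey round foot, 220 mm across, 28 mm thick, with an upright steel post; with the tree 5 kg, standing loose on the bench (about 25 N sideways at the height of the branches starts to tip or slide it). Origin at the centre of the foot's underside, on the tree's vertical turning axis.
- tree (a joint): Turning angle of the tree's head on the stand, rad; 0 at the stop, where the empty branch points along the stand's -x axis (towards the robot's side); positive = anticlockwise seen from above, so it must be turned clockwise, down to 0. The stop is hard. It starts at 0.9 to 1.9 and stays where it is left; turning friction 0.15 N m (about 3 N at the peg).
- knob (a point): Middle of the tree's black upright turning peg: round, 16 mm in diameter, its top 24 mm above this point, 40 mm of it free above the arm that carries it. Its axis is vertical, 50 mm from the turning axis, on the tree's head, between the empty branch and the loaded branch next clockwise from it.
- branch_root (a point): Point on the centre line of the empty branch, 55 mm from the turning axis, at the mouth of its tube; turns with the head; -x points outwards along the level branch, z up. The branch is telescopic, clamped (holds 40 N) at a length that is not measured: the outer face of its cross-bar lies 30 to 55 mm beyond this point, the branch's tip 46 mm beyond that face.
- branch_line (a point): Point on the same centre line, 20 mm from the axis; frame as branch_root. Shape of the empty branch, outwards: flat cross-bar (60 mm wide, 5 mm thick, from 12 mm below to 6 mm above the line); right in front of it a groove 12 mm long, 10 mm in diameter; then a sleeve 18 mm in diameter, 28 mm long, with a 6 mm tapered tip.
- hub (a point): Centre of the tree's grey hub (44 mm across, top 12 mm above this point), on the turning axis, 200 mm above the bench at the level of the branches. Four branches, 90 degrees apart; the other three each carry a sensor like the loose one, fixed to the tree (tops of their plates 262 mm above the bench, reaching 151 mm from the axis).
- sensor_mid (a point): The loose sensor to hang, 185 mm tall, about 0.3 kg, standing upright: black cylinder 40 mm in diameter, 82 mm high, with an aluminium plate 8 mm thick (along x) and 44 mm wide (along y) on top. Point: half-way up, 92.5 mm above its foot. The plate has a window and above it a flat grip tab 28 mm wide, 135 to 185 mm above the foot. Same both ways round.
- eye (a point): The peak of the gable of the sensor's window, 130 mm above its foot, on the plate's mid-plane. The window is 30 mm wide and its sill lies 34 mm below this point; the gable's sides slope down at 45 degrees. Hung in the groove, this point is 7 mm above the branch's centre line (13 mm when it still rests on the sleeve).
- carrier: The same loose sensor as a whole; origin at the centre of its foot, z up.
- plain_sensor: bystander: black stepped sensor without a plate, 44 mm in diameter, 130 mm tall; origin under its foot
- jar: bystander: jar 52 mm in diameter, 85 mm tall; origin under its foot
- beaker: bystander: white cup 70 mm in diameter, 90 mm tall; origin under its foot
- driver: bystander: screwdriver lying on the bench
- spanner: bystander: spanner lying on the bench
- meter: bystander: black hand-held meter lying on the bench, 150 x 80 x 32 mm; origin under its centre

How it is judged:
On the way, in this order (a step that is already met when the one before it is completed fails the run):
1. the tree is turned to its stop, the sensor not yet on the branch (value of joint tree below 0.05 rad and horizontal distance between eye and branch_root above 0.075 m), for 0.2 s.
2. the sensor sits in the groove of the empty branch (z of eye in the frame of branch_root between 0.003 and 0.0095 m and y of eye in the frame of branch_root between -0.007 and 0.007 m and x of eye in the frame of branch_root between -0.07 and -0.028 m and angle between eye's own z axis and vertical below 0.15 rad), for 0.2 s.
At the end, for the whole second after the job is handed in: The sensor hangs in the groove in front of the empty branch's cross-bar (peak of its window 3 to 9.5 mm above the branch's centre line and within 7 mm sideways, upright within 0.15 rad), released and at rest, with the tree still within 0.12 rad of its stop (all of step 2 and value of joint tree below 0.12 rad and linear speed of carrier below 0.03 m/s and contact force between the fingers and carrier below 0.1 N); the robot touches nothing.
It fails at once if the stand is shoved more than 15 mm (distance of stand from where it was at the start of the episode above 0.015 m).
It fails at once if the stand is tipped by more than 0.08 rad (angle between stand's own z axis and vertical above 0.08 rad).
It fails at once if the sensor is pressed on the tree with more than 20 N (contact force between carrier and stand above 20 N).
It fails at once if another thing on the bench is disturbed (moved more than 25 mm) (distance of any of plain_sensor, jar, beaker, driver, spanner, meter from where it was at the start of the episode above 0.025 m).
It also fails if it takes over 72 s, if anything falls off the work surface, if the arm or the gripper's body presses on something with over 40 N, if the wrist force passes 120 N, or if a joint passes its speed limit or range.

## Working session

There is one attempt and no reset: what is moved stays moved. The work goes in short steps, Python scripts to look and compute and a tool call to move; the robot and the scene stay as the last step left them, time stands still between calls to the robot, and variables do not carry over. Pictures are saved under pics/ and viewed, at most 10 in all, crops included, and the job is handed in when it is done.

Besides the shell and the picture viewer there is one more tool, called by a JSON object that holds its "op" and its "data". drive_tool: Moves the arm, as the interface text tells. Its arguments: {"type":"object","properties":{"plan":{"type":"array"},"fingers":{"type":"number"},"newtons":{"type":"number"}},"required":["plan"]}

```bash
mkdir -p pics; cat > h.py <<'E'
import numpy as np, cv2
from rig import readout, eyes, manip
def cloud(c, T):
    h,w=c["range_z"].shape
    v,u=np.mgrid[0:h,0:w]
    K=np.array([[c["fx"],0,c["cx"]],[0,c["fy"],c["cy"]],[0,0,1]],float)
    p=cv2.undistortPoints(np.stack([u,v],-1).reshape(-1,1,2).astype(float),K,np.array(c["dist_coeffs"],float)).reshape(h,w,2)
    z=c["range_z"].astype(float)
    P=np.stack([p[...,0]*z,-p[...,1]*z,-z,np.ones_like(z)],-1)@np.array(T).T
    P=P[...,:3]; P[z==0]=np.nan
    return P
E
python3 - <<'E'
from h import *
s=readout.state(); print(s)
for n in("scene","top"):
    c=eyes.read_camera(n); cv2.imwrite(f"pics/{n}0.png",c["image"]); P=cloud(c,c["cam_to_world"]); np.savez(f"{n}0.npz",P=P,im=c["image"])
    print(n,np.array(c["cam_to_world"]).round(3).tolist(),c["fx"],c["dist_coeffs"],np.isnan(P).mean())
E
```

```text
{'time': 0.0, 'joint_positions': array([-1.1442076 ,  0.68997318, -0.19449399,  1.56635724,  0.15729817,
        0.9025182 , -0.21513042]), 'dq': array([-0.00088571,  0.00078243,  0.00060384, -0.0004085 , -0.00125185,
        0.00106578,  0.00063581]), 'effort': array([-8.06214052e-05, -5.27564549e+01, -1.26708113e+00, -1.53428364e+01,
       -5.26760670e-02,  6.55277327e-03,  1.63399814e-04]), 'tcp_pos': array([0.239039  , 0.57678196, 0.23791277]), 'ee_rot': array([-3.13973323e+00,  1.51298165e-04,  2.74884312e+00]), 'wrist_force': array([ 0.3605258 , -0.02388766, -0.19134283]), 'wrist_torque': array([-0.01114675,  0.00845012, -0.02714319]), 'grasp_force': 0.0, 'opening': 1.002153951291646}
scene [[0.838, -0.461, 0.291, 0.806], [0.545, 0.709, -0.448, -0.56], [0.0, 0.534, 0.845, 1.032], [0.0, 0.0, 0.0, 1.0]] 437.4585792165923 [0.01501399 0.         0.         0.         0.        ] 0.003935546875
top [[-0.024, 0.983, -0.184, 0.29], [-0.999, -0.028, -0.017, -0.133], [-0.022, 0.184, 0.983, 1.402], [0.0, 0.0, 0.0, 1.0]] 566.5251059627079 [0.00352956 0.         0.         0.         0.        ] 0.0040885416666666665
```

View pics/scene0.png

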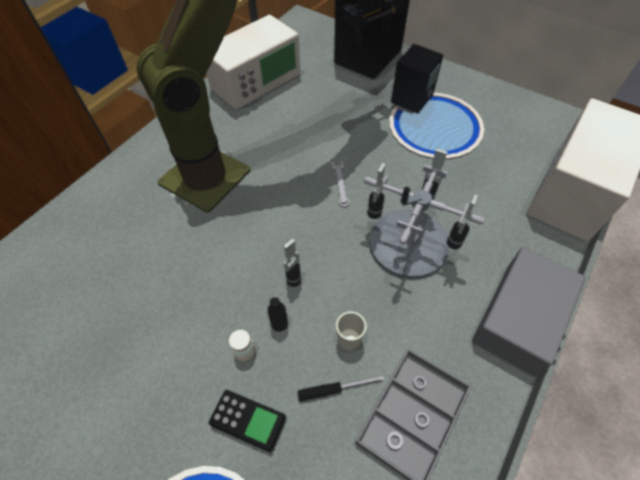

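View pics/top0.png

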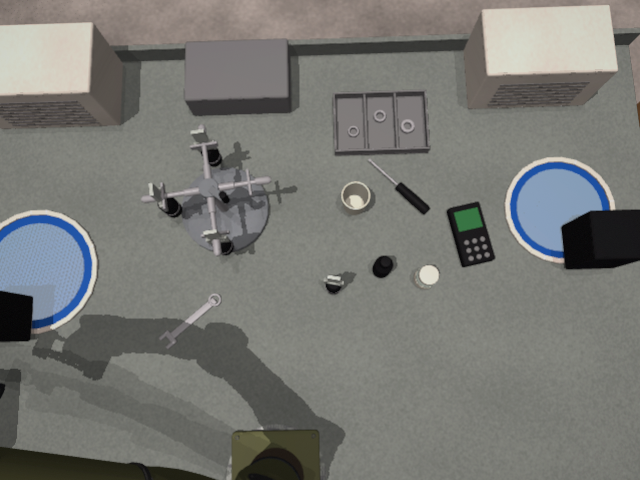

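Both views show the tree (hub at top-view px (208,190), empty branch pointing right to (297,180), black peg at about (224,197)) and the loose sensor at top-view px (333,283), scene px (291,262). Next, measure them.

```bash
python3 - <<'E'
from h import *
d=np.load("top0.npz");P=d["P"];im=d["im"].astype(int)
ds=np.load("scene0.npz");Q=ds["P"];ims=ds["im"].astype(int)
def win(P,u0,u1,v0,v1,z0,z1):
    p=P[v0:v1,u0:u1].reshape(-1,3); return p[(p[:,2]>z0)&(p[:,2]<z1)]
# foot
p=win(P,160,290,160,260,.02,.036); 
if len(p): print("foot ext",p.min(0),p.max(0))
(cx,cy),r=cv2.minEnclosingCircle(p[:,:2].astype(np.float32)); print("foot",cx,cy,r,len(p))
# hub top
p=win(P,190,226,172,208,.205,.218); print("hub",np.median(p,0),len(p),p.min(0),p.max(0))
# branch
p=win(P,222,310,165,205,.17,.23); 
for x in p[::12]: pass
m=p[p[:,1]<np.median(p[:,1])]
print("branch",len(p)); 
l=cv2.fitLine(p[:,:2].astype(np.float32),cv2.DIST_HUBER,0,.01,.01).ravel();print(l, p.min(0),p.max(0))
# peg: black raised
for n,PP,I in(("top",P,im),("scene",Q,ims)):
    b=(I.max(2)<60)&(PP[...,2]>.2)&(PP[...,2]<.28)&(PP[...,0]>.4)
    nn,lab,st,ce=cv2.connectedComponentsWithStats(b.astype(np.uint8))
    for i in range(1,nn):
        if st[i,4]>4: print(n,"peg?",st[i],np.nanmedian(PP[lab==i],0).round(3),np.nanmax(PP[lab==i],0).round(3))
# sensor
for n,PP in(("top",P),("scene",Q)):
    s=(PP[...,0]>.3)&(PP[...,0]<.7)&(PP[...,1]<-.02)&(PP[...,1]>-.4)&(PP[...,2]>.14)&(PP[...,2]<.2)
    q=PP[s]; print(n,"sens",len(q),np.median(q,0),q.min(0),q.max(0)); 
    if len(q)>5: print(cv2.minAreaRect((q[:,:2]*1000).astype(np.float32)))
for n,(u,v) in dict(plain=(383,266),jar=(428,274),beak=(356,198),spanA=(215,299),spanB=(168,338)).items(): print(n,P[v,u].round(3))
E
```

```text
foot ext [0.53930226 0.01187101 0.0200082 ] [0.75368436 0.23238291 0.03591926]
foot 0.6441310048103333 0.12283685803413391 0.11109749227762222 3670
hub [0.64199841 0.1208188  0.21135002] 520 [0.59917157 0.08543407 0.20520779] [0.68118909 0.16409729 0.21799242]
branch 420
[ 0.10806631 -0.99414366  0.65348     0.04848889] [ 0.60665023 -0.0144095   0.1895002 ] [0.68713423 0.09500276 0.2289798 ]
top peg? [219 191  11  13  86] [0.61  0.081 0.25 ] [0.621 0.096 0.269]
scene peg? [401 188   8  16  80] [0.613 0.074 0.241] [0.619 0.085 0.263]
top sens 77 [ 0.44121111 -0.14676684  0.18430562] [ 0.43667261 -0.15979595  0.1409452 ] [ 0.4473018  -0.13366989  0.18953685]
((442.5137023925781, -146.85804748535156), (27.112340927124023, 8.585212707519531), 80.70407104492188)
scene sens 146 [ 0.44137746 -0.15145435  0.16967864] [ 0.43233068 -0.16323829  0.1400679 ] [ 0.44598239 -0.13503317  0.18811145]
((439.889892578125, -148.9330291748047), (29.04334259033203, 9.762166976928711), 77.41288757324219)
plain [ 0.473 -0.26   0.118]
jar [ 0.456 -0.367  0.085]
beak [ 0.665 -0.21   0.009]
spanA [0.418 0.147 0.006]
spanB [0.326 0.26  0.009]
```

{"op": "drive_tool", "data": {"plan": [[0.005,-0.007,0.03,0,0,5],[0.02,-0.028,0.06,0,0,10],[0.041,-0.056,0.09,0,0,15],[0.062,-0.084,0.11,0,0,20],[0.083,-0.112,0.11,0,0,25]], "fingers": 0.034, "newtons": 10}}

```text
time: 0.52
tcp_pos: [0.3231, 0.4667, 0.3527]
ee_rot: [3.135, 0.004, -3.092]
wrist_force: [0.9, 0.9, 0.3]
opening: 0.644
grasp_force: 0.0
```

{"op": "drive_tool", "data": {"plan": [[0.02,-0.028,0,0,0,5],[0.04,-0.056,0,0,0,10],[0.06,-0.084,0,0,0,15],[0.08,-0.112,0,0,0,20],[0.1,-0.14,0,0,0,25]]}}

```text
time: 0.93
tcp_pos: [0.4228, 0.3236, 0.3485]
ee_rot: [-3.141, -0.001, -2.657]
wrist_force: [0.6, 0.4, 0.6]
opening: 0.386
grasp_force: 0.0
```

{"op": "drive_tool", "data": {"plan": [[0.02,-0.028,0,0,0,5],[0.04,-0.056,0,0,0,10],[0.06,-0.084,0,0,0,10],[0.08,-0.112,0,0,0,10],[0.1,-0.14,0,0,0,10]]}}

```text
time: 1.35
tcp_pos: [0.5228, 0.1836, 0.3484]
ee_rot: [3.141, -0.001, -2.487]
wrist_force: [1.0, 0.7, 0.2]
opening: 0.386
grasp_force: 0.0
```

```bash
python3 - <<'E'
from h import *
d=np.load("top0.npz");P=d["P"];ds=np.load("scene0.npz");Q=ds["P"]
for PP in(P,Q):
    p=PP.reshape(-1,3);r=p[:,:2]-[.643,.122];R=np.hypot(*r.T);m=(p[:,2]>.243)&(p[:,2]<.264)&(R<.17)
    a=np.degrees(np.arctan2(r[m,1],r[m,0]));
    for c in range(-180,180,30):
        k=(a>=c)&(a<c+30)
        if k.sum()>3: print(c,k.sum(),np.median(a[k]).round(1),np.percentile(R[m][k],[5,50,95]).round(3))
E
```

```text
-180 66 -171.3 [0.106 0.112 0.114]
-150 52 -127.3 [0.044 0.053 0.057]
-120 6 -119.0 [0.046 0.05  0.053]
0 74 8.0 [0.108 0.111 0.116]
60 4 89.6 [0.11  0.111 0.117]
90 67 97.5 [0.108 0.11  0.116]
-180 59 -168.1 [0.109 0.113 0.117]
-150 58 -124.8 [0.045 0.055 0.06 ]
-120 7 -119.7 [0.048 0.05  0.056]
-30 13 -0.6 [0.107 0.11  0.114]
0 42 6.3 [0.106 0.11  0.114]
90 90 97.5 [0.105 0.108 0.114]
```

{"op": "drive_tool", "data": {"plan": [[0.022,-0.026,-0.01,0,0,0],[0.044,-0.052,-0.02,0,0,0],[0.066,-0.078,-0.03,0,0,0],[0.09,-0.103,-0.03,0,0,0],[0.09,-0.103,-0.03,0,0,0]]}}

```text
time: 1.77
tcp_pos: [0.616, 0.0735, 0.3166]
ee_rot: [-3.137, -0.003, -2.499]
wrist_force: [-1.0, -0.8, -0.7]
opening: 0.385
grasp_force: 0.0
```

```bash
cat >> h.py <<'E'
from scipy.spatial.transform import Rotation as Ro
def wrist(name=None):
    s=readout.state(); c=eyes.read_camera("wrist")
    T=np.eye(4); T[:3,:3]=Ro.from_euler("xyz",s["ee_rot"]).as_matrix(); T[:3,3]=s["tcp_pos"]
    if name: cv2.imwrite(f"pics/{name}.png",c["image"])
    return s,c,cloud(c,T@np.array(c["hand_eye"]))
E
python3 - <<'E'
from h import *
s,c,P=wrist("w1"); print(s["tcp_pos"],s["ee_rot"],np.array(c["hand_eye"]).round(3).tolist())
I=c["image"].astype(int)
b=(I.max(2)<70)&(P[...,2]>.225)&(P[...,2]<.285)&(np.hypot(P[...,0]-.643,P[...,1]-.122)<.09)
n,lab,st,ce=cv2.connectedComponentsWithStats(b.astype(np.uint8))
for i in range(1,n):
    if st[i,4]>20: q=P[lab==i]; print(st[i],q.min(0).round(3),q.max(0).round(3),np.median(q,0).round(3))
E
```

```text
[0.61598082 0.07351637 0.3165986 ] [-3.13687708 -0.00333611 -2.49854467] [[-0.001, 0.96, 0.279, 0.073], [1.0, 0.001, -0.0, 0.0], [-0.001, 0.279, -0.96, -0.146], [0.0, 0.0, 0.0, 1.0]]
[321 236  20  25 185] [0.603 0.074 0.225] [0.613 0.081 0.261] [0.607 0.075 0.247]
[322 260  11  13  51] [0.61  0.076 0.259] [0.618 0.083 0.262] [0.614 0.079 0.26 ]
[328 268  11   7  28] [0.612 0.082 0.259] [0.617 0.086 0.261] [0.614 0.085 0.26 ]
```

View pics/w1.png

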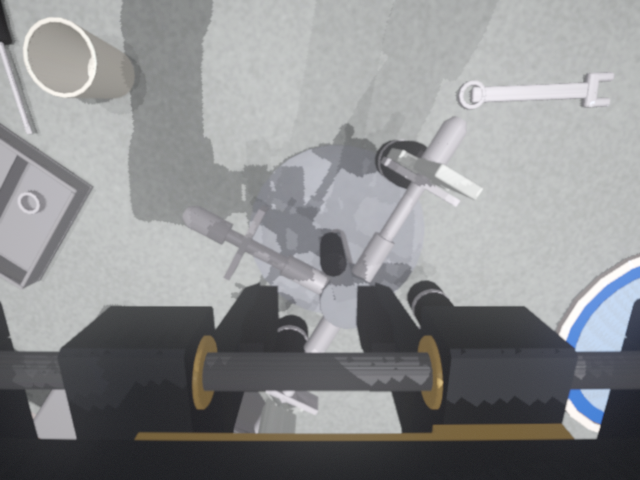

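The wrist view shows the peg at px (332,252), midway between the finger columns, and the empty branch running up-left to its tip at (195,217). Settle, then lower the open fork over the peg.

{"op": "drive_tool", "data": {"plan": [[0,0,0,0,0,0],[0,0,0,0,0,0],[0,0,-0.02,0,0,0],[0,0,-0.035,0,0,0],[0,0,-0.035,0,0,0]]}}

```text
time: 2.23
tcp_pos: [0.6096, 0.0836, 0.2814]
ee_rot: [3.139, -0.005, -2.484]
wrist_force: [0.0, -0.2, -0.7]
opening: 0.384
grasp_force: 0.0
```

{"op": "drive_tool", "data": {"plan": [[0.001,-0.001,-0.01,0,0,0],[0.001,-0.001,-0.02,0,0,0],[0.001,-0.001,-0.03,0,0,0],[0.001,-0.001,-0.043,0,0,0],[0.001,-0.001,-0.043,0,0,0]]}}

```text
time: 2.65
tcp_pos: [0.6117, 0.0811, 0.2382]
ee_rot: [3.14, -0.004, -2.487]
wrist_force: [-0.9, 0.0, 0.4]
opening: 0.387
grasp_force: 0.0
```

{"op": "drive_tool", "data": {"plan": [[-0.0047,0.0041,0,0,0,-5],[-0.0089,0.0088,0,0,0,-10],[-0.0126,0.0139,0,0,0,-15],[-0.0155,0.0195,0,0,0,-20],[-0.0178,0.0253,0,0,0,-26]]}}

```text
time: 3.07
tcp_pos: [0.5953, 0.1033, 0.2406]
ee_rot: [-3.137, -0.002, -2.948]
wrist_force: [-0.7, -5.8, -1.3]
opening: 0.388
grasp_force: 2.9
```

{"op": "drive_tool", "data": {"plan": [[-0.0015,0.0061,0,0,0,-5],[-0.0023,0.0124,0,0,0,-10],[-0.0023,0.0187,0,0,0,-15],[-0.0016,0.0249,0,0,0,-20],[0,0.031,0,0,0,-26]]}}

```text
time: 3.48
tcp_pos: [0.592, 0.1342, 0.2401]
ee_rot: [-3.134, -0.006, 2.882]
wrist_force: [-6.7, -5.2, 1.6]
opening: 0.39
grasp_force: 3.4
```

{"op": "drive_tool", "data": {"plan": [[0.0022,0.0059,0,0,0,-5],[0.0051,0.0114,0,0,0,-10],[0.0076,0.0152,0,0,0,-14],[0.0096,0.0177,0,0,0,-17],[0.0096,0.0177,0,0,0,-17]]}}

```text
time: 3.9
tcp_pos: [0.6022, 0.1543, 0.24]
ee_rot: [-3.135, -0.004, 2.59]
wrist_force: [-4.5, -2.3, 1.0]
opening: 0.386
grasp_force: 2.5
```

{"op": "drive_tool", "data": {"plan": [[0.0018,0.002,0,0,0,-1],[0.0037,0.0039,0,0,0,-2],[0.0057,0.0058,0,0,0,-3],[0.0071,0.0069,0,0,0,-4],[0.0071,0.0069,0,0,0,-4]]}}

```text
time: 4.32
tcp_pos: [0.6045, 0.1554, 0.2396]
ee_rot: [-3.121, -0.008, 2.518]
wrist_force: [-16.9, -12.0, 10.7]
opening: 0.429
grasp_force: 9.9
```

At the stop; back off straight away and check.

{"op": "drive_tool", "data": {"plan": [[-0.004,-0.004,0,0,0,0],[-0.009,-0.01,0,0,0,0],[-0.011,-0.013,0,0,0,0],[-0.011,-0.013,0,0,0,0]]}}

```text
time: 4.65
tcp_pos: [0.6014, 0.1489, 0.2413]
ee_rot: [3.141, 0.001, 2.521]
wrist_force: [0.3, -0.8, -0.0]
opening: 0.38
grasp_force: 0.0
```

{"op": "drive_tool", "data": {"plan": [[0,0,0.02,0,0,0],[0,0,0.045,0,0,0],[0,0,0.075,0,0,0],[0,0,0.09,0,0,0],[0,0,0.09,0,0,0]]}}

```text
time: 5.07
tcp_pos: [0.6039, 0.1509, 0.3352]
ee_rot: [3.133, 0.005, 2.522]
wrist_force: [0.6, 0.1, 0.6]
opening: 0.385
grasp_force: 0.0
```

```bash
python3 - <<'E'
from h import *
s,c,P=wrist(); I=c["image"].astype(int); np.savez("w2.npz",P=P,im=I)
print(s["tcp_pos"],s["ee_rot"])
cs=eyes.read_camera("top"); Q=cloud(cs,cs["cam_to_world"]); np.savez("top1.npz",P=Q,im=cs["image"])
for PP in(P,Q):
    z=PP[...,2]
    p=PP[(z>.02)&(z<.036)&(np.hypot(PP[...,0]-.643,PP[...,1]-.122)<.13)]
    print("foot",p[:,:2].min(0).round(4),p[:,:2].max(0).round(4))
    p=PP[(PP[...,0]<.595)&(PP[...,0]>.47)&(abs(PP[...,1]-.122)<.02)&(z>.19)&(z<.213)]
    if len(p)>9: print("branch",len(p),np.percentile(p,[1,50,99],axis=0).round(4),cv2.fitLine(p[:,:2].astype(np.float32),cv2.DIST_HUBER,0,.01,.01).ravel())
cv2.imwrite("pics/w2.png",c["image"])
E
```

```text
[0.60389453 0.15089459 0.33519916] [3.13327094 0.00532598 2.52244758]
foot [0.5331 0.0149] [0.7477 0.2264]
branch 804 [[0.5464 0.1021 0.1924]
 [0.5744 0.1081 0.2054]
 [0.5947 0.1258 0.2093]] [ 0.9843148  -0.17642103  0.571463    0.11006854]
foot [0.5374 0.0118] [0.7536 0.2318]
branch 90 [[0.5505 0.1021 0.1903]
 [0.5606 0.1087 0.2049]
 [0.5947 0.1247 0.2123]] [ 0.9725995  -0.23248708  0.56919426  0.11029842]
```

View pics/w2.png

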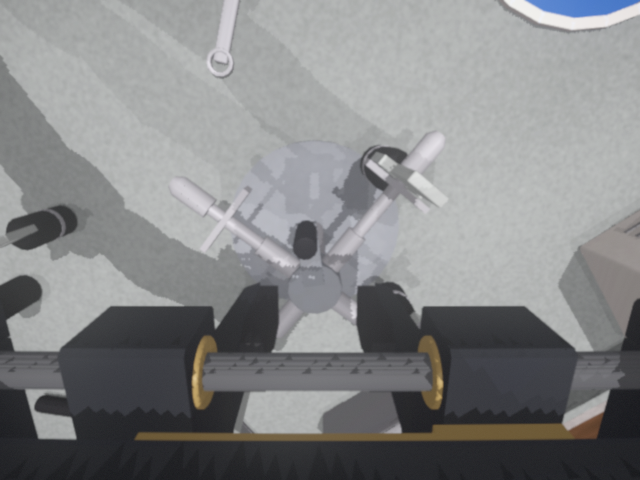

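The wrist view shows the head turned: the empty branch, with its tip at px (180,190) and cross-bar at (225,220), now reaches towards the robot. The branch fit was clipped, so I refit it with a wider window.

```bash
python3 - <<'E'
from h import *
for f in("w2","top1"):
    PP=np.load(f+".npz")["P"]; z=PP[...,2]; r=PP[...,:2]-[.643,.122]; R=np.hypot(r[...,0],r[...,1])
    a=np.degrees(np.arctan2(r[...,1],r[...,0]))%360
    m=(z>.196)&(z<.215)&(R>.055)&(R<.15)&(a>165)&(a<225)
    nn,lab,st,ce=cv2.connectedComponentsWithStats(m.astype(np.uint8)); m=lab==1+st[1:,4].argmax()
    p=PP[m]
    l=cv2.fitLine(p[:,:2].astype(np.float32),cv2.DIST_HUBER,0,.01,.01).ravel()
    print(f,len(p),l.round(4),"ang",np.degrees(np.arctan2(l[1],l[0])))
    d=-l[:2]*np.sign(l[0]); n=np.array([-d[1],d[0]])
    s=(p[:,:2]-[.643,.122])@d; t=(p[:,:2]-[.643,.122])@n
    print("len max",np.percentile(s,[99,100]).round(4))
    for b in np.arange(.05,.15,.005):
        k=(s>=b)&(s<b+.005)
        if k.sum()>2: print(b.round(3),k.sum(),t[k].min().round(4),t[k].max().round(4),np.median(t[k]).round(4),p[k,2].max().round(4))
    # hub
    h=PP[(z>.207)&(z<.216)&(R<.03)]; print("hub",len(h),((h.min(0)+h.max(0))/2).round(4),np.median(h,0).round(4))
    k=PP[(z>.245)&(z<.27)&(R<.075)]; print("peg",len(k),np.median(k,0).round(4))
    for lo,hi in((60,120),(240,310)):
        k=(z>.243)&(z<.268)&(R>.09)&(R<.13)&(a>lo)&(a<hi)
        if k.sum(): print("plate",k.sum(),np.median(a[k]).round(1),np.median(R[k]))
E
```

```text
w2 2414 [0.9619 0.2734 0.5474 0.0958] ang 15.867047
len max [0.1374 0.139 ]
0.05 6 -0.0079 0.0073 -0.0067 0.207
0.055 112 -0.0088 0.0078 -0.0019 0.2096
0.06 87 -0.0052 0.005 -0.0012 0.2072
0.065 89 -0.0055 0.0052 -0.0012 0.2066
0.07 89 -0.005 0.0049 -0.0015 0.2077
0.075 93 -0.0052 0.0053 -0.0011 0.2067
0.08 91 -0.0052 0.005 -0.0011 0.207
0.085 320 -0.0294 0.0306 -0.0009 0.2079
0.09 317 -0.0294 0.0308 -0.0016 0.2079
0.095 87 -0.0043 0.0051 -0.001 0.2062
0.1 103 -0.0073 0.0079 -0.0009 0.2085
0.105 157 -0.0083 0.0088 -0.0019 0.2099
0.11 159 -0.0083 0.0087 -0.0018 0.2101
0.115 158 -0.0082 0.0085 -0.0016 0.2104
0.12 161 -0.0078 0.0094 -0.0014 0.2102
0.125 161 -0.0083 0.0091 -0.0012 0.2105
0.13 149 -0.0077 0.0094 -0.0016 0.2104
0.135 75 -0.006 0.0071 -0.0006 0.2079
hub 2405 [0.6427 0.1218 0.2115] [0.6419 0.1219 0.212 ]
peg 578 [0.596  0.147  0.2597]
plate 770 108.7 0.1108808204780233
plate 149 291.2 0.10758975387016156
top1 306 [0.9584 0.2853 0.5505 0.0934] ang 16.579226
len max [0.1343 0.135 ]
0.055 8 -0.003 0.0057 0.0019 0.2078
0.06 14 -0.0044 0.006 0.0004 0.2105
0.065 11 -0.004 0.0052 0.0012 0.2079
0.07 11 -0.0047 0.0061 0.002 0.2095
0.075 13 -0.0047 0.0055 0.0014 0.2082
0.08 25 -0.0283 0.0307 -0.0006 0.2084
0.085 75 -0.0287 0.0306 0.0029 0.2135
0.09 10 -0.0202 0.0052 -0.0016 0.2083
0.095 11 -0.0037 0.0053 0.0015 0.2083
0.1 17 -0.0067 0.0082 0.001 0.2131
0.105 17 -0.0073 0.0093 0.0029 0.2129
0.11 19 -0.0087 0.0089 -0.0005 0.212
0.115 19 -0.007 0.0089 0.0007 0.2119
0.12 17 -0.0079 0.009 0.0014 0.2116
0.125 20 -0.0077 0.0085 0.001 0.2135
0.13 18 -0.0062 0.0076 0.0006 0.2094
hub 74 [0.6437 0.1212 0.2114] [0.6582 0.1119 0.2107]
peg 0 [nan nan nan]
plate 64 285.5 0.11223408104195573
  return _methods._mean(a, axis=axis, dtype=dtype,
  ret = um.true_divide(
```

The turned branch points at 196° (force spike 5→21 N, stand not moved): that is the stop. Now to the sensor.

{"op": "drive_tool", "data": {"plan": [[-0.0155,-0.0295,0,0,0,-6],[-0.031,-0.059,0,0,0,-13],[-0.0465,-0.0885,0,0,0,-20],[-0.062,-0.118,0,0,0,-27],[-0.0775,-0.1475,0,0,0,-34]], "fingers": 0.05}}

```text
time: 5.58
tcp_pos: [0.522, 0.0008, 0.3292]
ee_rot: [-3.139, -0.001, 1.923]
wrist_force: [0.3, 0.3, 0.4]
opening: 0.572
grasp_force: 0.0
```

{"op": "drive_tool", "data": {"plan": [[-0.0155,-0.0295,0,0,0,-6],[-0.031,-0.059,0,0,0,-13],[-0.0465,-0.0885,0,0,0,-20],[-0.062,-0.118,0,0,0,-27],[-0.0775,-0.1475,0,0,0,-31]]}}

```text
time: 6.0
tcp_pos: [0.4446, -0.1465, 0.3295]
ee_rot: [-3.139, 0.0, 1.382]
wrist_force: [0.8, 0.3, -0.9]
opening: 0.568
grasp_force: 0.0
```

{"op": "drive_tool", "data": {"plan": [[0,0,0,0,0,0],[0,0,0,0,0,0],[0,0,0,0,0,0],[0,0,0,0,0,0],[0,0,0,0,0,0]]}}

```text
time: 6.42
tcp_pos: [0.4468, -0.1442, 0.3303]
ee_rot: [-3.141, -0.001, 1.391]
wrist_force: [0.4, -0.9, 0.0]
opening: 0.567
grasp_force: 0.0
```

```bash
python3 - <<'E'
from h import *
s,c,P=wrist("w3"); print(s["tcp_pos"],s["ee_rot"],s["joint_positions"].round(2))
z=P[...,2]; r=P[...,:2]-[.442,-.147]; R=np.hypot(r[...,0],r[...,1])
for lo,hi in((.178,.2),(.14,.178)):
    q=P[(z>lo)&(z<hi)&(R<.04)]
    print(len(q),np.median(q,0).round(4),q.max(0).round(4),cv2.minAreaRect((q[:,:2]*1000).astype(np.float32)))
d=np.load("w2.npz")["P"]
p=d[(d[...,2]>.18)&(d[...,2]<.215)&(np.hypot(d[...,0]-.643,d[...,1]-.122)<.16)]
D=np.array([-.9617,-.274]);N=np.array([.274,-.9617]);s_=(p[:,:2]-[.6427,.1218])@D;t=(p[:,:2]-[.6427,.1218])@N
k=(abs(t)>.014)&(abs(t)<.032)&(s_>.07)&(s_<.11)&(p[:,2]>.203); print("bar s",np.percentile(s_[k],[2,50,98]),"t",t[k].min(),t[k].max())
k=(abs(t)<.012)&(s_>.12); print("tip",np.percentile(s_[k],[98,100])); 
k=(abs(t)<.012)&(s_>.108)&(s_<.13); print("sleeve t",t[k].min(),t[k].max(),"ztop",np.percentile(p[k,2],98))
E
```

```text
[ 0.44675059 -0.14417719  0.33028981] [-3.14106149e+00 -5.87048970e-04  1.39076168e+00] [ 0.03  0.37  0.26  1.9  -0.12  0.89  0.18]
343 [ 0.4398 -0.1463  0.1851] [ 0.4457 -0.1329  0.1871] ((439.5655517578125, -147.08822631835938), (28.06151008605957, 7.490536212921143), 79.39208221435547)
71 [ 0.4427 -0.1335  0.1591] [ 0.4462 -0.1327  0.1772] ((443.27667236328125, -134.71339416503906), (4.137722969055176, 8.932939529418945), 50.97754669189453)
bar s [0.0873087  0.08987717 0.09232556] t -0.029610092718910005 0.030585050906767074
tip [0.13791012 0.13862742]
sleeve t -0.008520711337737177 0.00919952085515547 ztop 0.2098160477909558
```

View pics/w3.png

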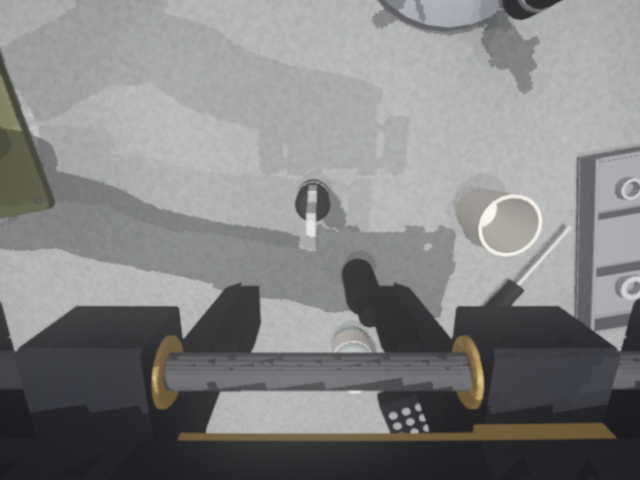

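The wrist view shows the sensor's tab as the bright bar at px (311,212), between the open fingers and aligned with them; nothing is close. Go down and grip.

{"op": "drive_tool", "data": {"plan": [[-0.005,-0.001,-0.035,0,0,0],[-0.005,-0.001,-0.07,0,0,0],[-0.005,-0.001,-0.105,0,0,0],[-0.005,-0.001,-0.13,0,0,0],[-0.005,-0.001,-0.14,0,0,0]]}}

```text
time: 6.88
tcp_pos: [0.4397, -0.1452, 0.1876]
ee_rot: [-3.136, -0.001, 1.389]
wrist_force: [-0.2, 0.6, 0.3]
opening: 0.566
grasp_force: 0.0
```

{"op": "drive_tool", "data": {"plan": [[0,0,-0.01,0,0,0],[0,0,-0.02,0,0,0],[0,0,-0.03,0,0,0],[0,0,-0.042,0,0,0],[0,0,-0.042,0,0,0]]}}

```text
time: 7.3
tcp_pos: [0.4407, -0.1456, 0.1471]
ee_rot: [-3.139, -0.001, 1.389]
wrist_force: [-0.6, 0.1, -0.7]
opening: 0.57
grasp_force: 0.0
```

{"op": "drive_tool", "data": {"plan": [[0,0,0,0,0,0],[0,0,0,0,0,0],[0,0,0,0,0,0],[0,0,0,0,0,0],[0,0,0,0,0,0]], "fingers": 0.0, "newtons": 15}}

```text
time: 7.72
tcp_pos: [0.4415, -0.1467, 0.1492]
ee_rot: [3.14, 0.0, 1.388]
wrist_force: [0.2, 0.9, -0.0]
opening: 0.217
grasp_force: 0.0
```

{"op": "drive_tool", "data": {"plan": [[0,0,0,0,0,0],[0,0,0,0,0,0],[0,0,0,0,0,0],[0,0,0,0,0,0],[0,0,0,0,0,0]]}}

```text
time: 8.13
tcp_pos: [0.4411, -0.1467, 0.149]
ee_rot: [3.141, -0.0, 1.387]
wrist_force: [-0.5, -0.8, 4.5]
opening: 0.086
grasp_force: 15.0
```

{"op": "drive_tool", "data": {"plan": [[0,0,0.02,0,0,0],[0,0,0.045,0,0,0],[0,0,0.07,0,0,0],[0,0.01,0.087,0,0,3],[0.005,0.03,0.09,0,0,6]]}}

```text
time: 8.55
tcp_pos: [0.4464, -0.1193, 0.2411]
ee_rot: [3.138, 0.002, 1.489]
wrist_force: [0.1, 0.3, -2.7]
opening: 0.09
grasp_force: 15.0
```

{"op": "drive_tool", "data": {"plan": [[0.005,0.03,0,0,0,4],[0.01,0.06,0,0,0,8],[0.015,0.09,0,0,0,12],[0.02,0.12,0,0,0,16],[0.024,0.15,0,0,0,20.6]]}}

```text
time: 8.97
tcp_pos: [0.4699, 0.0349, 0.2383]
ee_rot: [-3.141, -0.0, 1.855]
wrist_force: [1.3, -0.0, -2.5]
opening: 0.089
grasp_force: 15.0
```

{"op": "drive_tool", "data": {"plan": [[0,0.02,0,0,0,0],[0,0.033,0,0,0,0],[0,0.039,0,0,0,0],[0,0.039,0,0,0,0],[0,0.039,0,0,0,0]]}}

```text
time: 9.38
tcp_pos: [0.4698, 0.0715, 0.2385]
ee_rot: [-3.141, 0.001, 1.851]
wrist_force: [-0.4, -0.1, -2.4]
opening: 0.091
grasp_force: 15.0
```

```bash
python3 - <<'E'
from h import *
s,c,P=wrist("w4"); print(s["tcp_pos"],s["ee_rot"],s["wrist_force"])
np.savez("w4.npz",P=P,im=c["image"])
cs=eyes.read_camera("scene"); cv2.imwrite("pics/s4.png",cv2.resize(cs["image"][130:310,200:440],(800,600),interpolation=cv2.INTER_CUBIC)); Q=cloud(cs,cs["cam_to_world"]); np.savez("scene4.npz",P=Q,im=cs["image"])
E
```

```text
[0.46982032 0.071489   0.23847091] [-3.14068692e+00  6.59232766e-04  1.85125044e+00] [-0.43487831 -0.12685948 -2.42854545]
```

View pics/w4.png

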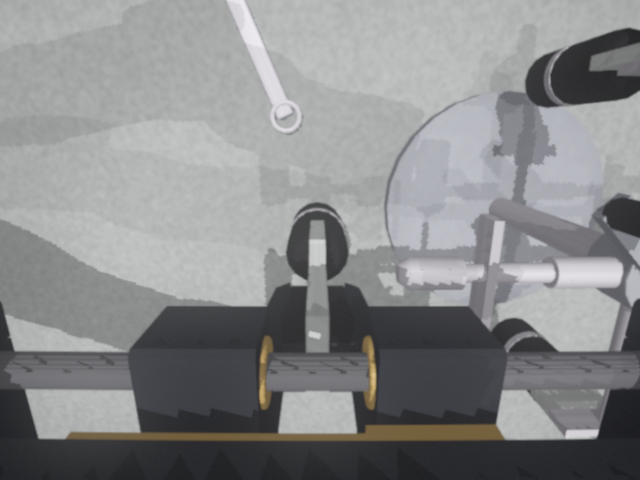

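View pics/s4.png

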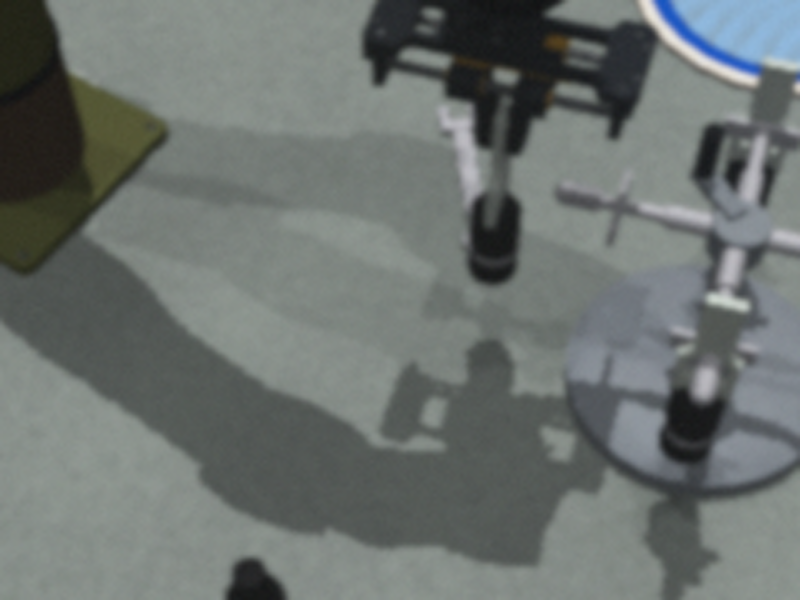

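The wrist view shows the sensor held upright (plate edge at px (318,270)) with the branch tip at (405,272) to its right. The scene crop shows the same, clear of everything. Compare plate and branch in the tool frame.

```bash
python3 - <<'E'
from h import *
P=np.load("w4.npz")["P"]; Rm=Ro.from_euler("xyz",[-3.14069,.00066,1.85125]).as_matrix(); T=(P-[.46982,.07149,.23847])@Rm
v,u=np.mgrid[0:480,0:640]
# branch sleeve region
m=(u>385)&(u<640)&(v>240)&(v<310)&(P[...,2]>.195)&(P[...,2]<.215)&(abs(T[...,0])<.025)
t=T[m]; w=P[m]; sg=np.sign(np.median(t[:,1])); s=t[:,1]*sg
for b in np.arange(.03,.13,.005):
    k=(s>=b)&(s<b+.005)
    if k.sum()>3: print(b.round(3),k.sum(),np.percentile(t[k,0],[1,99]).round(4),w[k,2].max().round(4))
print("sg",sg,"tip",s.min(), "bar",)
k=(abs(T[...,0])>.014)&(abs(T[...,0])<.032)&(P[...,2]>.202)&(P[...,2]<.212)&(u>440)&(u<520); q=T[k]; print("bar y", np.percentile(q[:,1]*sg,[2,50,98]),len(q),np.percentile(q[:,0],[1,99]))
# plate/tab
k=(u>300)&(u<335)&(v>215)&(v<300)&(P[...,2]>.09); q=T[k]; W=P[k]
for lo in np.arange(.09,.24,.02):
    z=(W[:,2]>=lo)&(W[:,2]<lo+.02)
    if z.sum()>3: print("z",lo.round(2),z.sum(),"x",np.percentile(q[z,0],[2,98]).round(4),"y",np.percentile(q[z,1]*sg,[2,98]).round(4))
# black cylinder
k=(u>280)&(u<355)&(v>195)&(v<290)&(P[...,2]>.13)&(P[...,2]<.18); q=T[k];print("cyl",len(q),q.min(0),q.max(0))
E
```

```text
0.04 209 [-0.0055  0.0062] 0.2079
0.045 341 [-0.0073  0.0084] 0.2101
0.05 319 [-0.0077  0.0088] 0.2101
0.055 324 [-0.0074  0.0088] 0.2103
0.06 305 [-0.0075  0.0087] 0.2109
0.065 320 [-0.0078  0.0088] 0.2103
0.07 318 [-0.0077  0.0089] 0.2104
0.075 121 [-0.0066  0.0083] 0.2104
0.08 170 [-0.0036  0.005 ] 0.2071
0.085 911 [-0.0224  0.0187] 0.208
0.09 437 [-0.0184  0.0191] 0.2078
0.095 182 [-0.0042  0.0056] 0.207
0.1 191 [-0.0043  0.0055] 0.2068
0.105 188 [-0.0044  0.0056] 0.2067
0.11 204 [-0.0044  0.0057] 0.2066
0.115 190 [-0.0043  0.0057] 0.207
0.12 399 [-0.008   0.0084] 0.2097
0.125 312 [-0.0078  0.0085] 0.2102
sg 1.0 tip 0.04154620707489792 bar
bar y [0.08730821 0.08957802 0.09289456] 734 [-0.02901902  0.03004186]
z 0.13 109 x [0.015  0.0192] y [-0.0121  0.0105]
z 0.15 408 x [-0.0176  0.0213] y [-0.0111  0.0095]
z 0.17 805 x [-0.0119  0.0215] y [-0.0109  0.0092]
z 0.19 216 x [0.0184 0.0217] y [-0.0047  0.0029]
z 0.21 421 x [0.0108 0.0206] y [-0.0046  0.0028]
z 0.23 493 x [0.0087 0.0139] y [-0.0075  0.0058]
cyl 2542 [-0.01928579 -0.02081415  0.05867712] [0.02160973 0.01859814 0.10824358]
```

{"op": "drive_tool", "data": {"plan": [[0.0144,0.0041,0,0,0,0],[0.0288,0.0083,0,0,0,0],[0.0432,0.0124,0,0,0,0],[0.0557,0.016,0,0,0,0],[0.0673,0.0193,0,0,0,0]]}}

```text
time: 9.9
tcp_pos: [0.5382, 0.0902, 0.2387]
ee_rot: [-3.142, 0.001, 1.849]
wrist_force: [0.6, 0.9, -3.3]
opening: 0.091
grasp_force: 15.0
```

{"op": "drive_tool", "data": {"plan": [[0,0,0,0,0,0],[0,0,0,0,0,0],[0.002,0.0006,0,0,0,0],[0.004,0.0011,0,0,0,0],[0.0058,0.0017,0,0,0,0]]}}

```text
time: 10.32
tcp_pos: [0.5428, 0.0929, 0.2388]
ee_rot: [-3.141, 0.0, 1.851]
wrist_force: [-0.4, 0.2, -2.3]
opening: 0.089
grasp_force: 15.0
```

{"op": "drive_tool", "data": {"plan": [[0.001,0.0003,0,0,0,0],[0.0019,0.0006,0,0,0,0],[0.0029,0.0008,0,0,0,0],[0.0038,0.0011,0,0,0,0],[0.0038,0.0011,0,0,0,0]]}}

```text
time: 10.73
tcp_pos: [0.5472, 0.0945, 0.2387]
ee_rot: [3.141, -0.0, 1.852]
wrist_force: [0.8, -0.2, -2.3]
opening: 0.088
grasp_force: 15.0
```

{"op": "drive_tool", "data": {"plan": [[0.0005,0.0001,0,0,0,0],[0.001,0.0003,0,0,0,0],[0.0014,0.0004,0,0,0,0],[0.0019,0.0006,0,0,0,0],[0.0019,0.0006,0,0,0,0]]}}

```text
time: 11.15
tcp_pos: [0.549, 0.0951, 0.2388]
ee_rot: [3.141, -0.0, 1.852]
wrist_force: [0.3, -0.0, -3.0]
opening: 0.089
grasp_force: 15.0
```

{"op": "drive_tool", "data": {"plan": [[0.0005,0.0001,0,0,0,0],[0.001,0.0003,0,0,0,0],[0.0014,0.0004,0,0,0,0],[0.0014,0.0004,0,0,0,0]]}}

```text
time: 11.48
tcp_pos: [0.5504, 0.0955, 0.2388]
ee_rot: [3.141, 0.0, 1.852]
wrist_force: [0.8, 0.3, -3.2]
opening: 0.086
grasp_force: 15.0
```

{"op": "drive_tool", "data": {"plan": [[0.0005,0.0001,0,0,0,0],[0.001,0.0003,0,0,0,0],[0.0014,0.0004,0,0,0,0],[0.0014,0.0004,0,0,0,0]]}}

```text
time: 11.82
tcp_pos: [0.5513, 0.0956, 0.2386]
ee_rot: [-3.141, -0.0, 1.852]
wrist_force: [-0.9, 0.4, -2.6]
opening: 0.086
grasp_force: 15.0
```

{"op": "drive_tool", "data": {"plan": [[0.0005,0.0001,0,0,0,0],[0.001,0.0003,0,0,0,0],[0.001,0.0003,0,0,0,0],[0.001,0.0003,0,0,0,0]]}}

```text
time: 12.15
tcp_pos: [0.5517, 0.0957, 0.2385]
ee_rot: [-3.139, -0.0, 1.852]
wrist_force: [-4.5, -1.2, -0.6]
opening: 0.088
grasp_force: 15.1
```

Contact with the cross-bar (4.7 N). Ease back about a millimetre and lower into the groove.

{"op": "drive_tool", "data": {"plan": [[-0.0024,-0.0007,0,0,0,0],[-0.0024,-0.0007,-0.002,0,0,0],[-0.0024,-0.0007,-0.004,0,0,0],[-0.0024,-0.0007,-0.006,0,0,0],[-0.0024,-0.0007,-0.006,0,0,0]]}}

```text
time: 12.57
tcp_pos: [0.5508, 0.0957, 0.2324]
ee_rot: [3.141, -0.0, 1.852]
wrist_force: [-0.2, 0.1, -2.5]
opening: 0.087
grasp_force: 15.0
```

{"op": "drive_tool", "data": {"plan": [[0,0,-0.001,0,0,0],[0,0,-0.002,0,0,0],[0,0,-0.003,0,0,0],[0,0,-0.003,0,0,0]]}}

```text
time: 12.9
tcp_pos: [0.5504, 0.0955, 0.2296]
ee_rot: [3.142, -0.0, 1.852]
wrist_force: [0.4, 0.5, -3.4]
opening: 0.091
grasp_force: 15.0
```

{"op": "drive_tool", "data": {"plan": [[0,0,-0.001,0,0,0],[0,0,-0.002,0,0,0],[0,0,-0.002,0,0,0]]}}

```text
time: 13.15
tcp_pos: [0.5502, 0.0954, 0.2276]
ee_rot: [-3.141, -0.0, 1.852]
wrist_force: [-0.7, 0.2, -2.9]
opening: 0.089
grasp_force: 15.0
```

{"op": "drive_tool", "data": {"plan": [[0,0,-0.0005,0,0,0],[0,0,-0.001,0,0,0],[0,0,-0.001,0,0,0],[0,0,-0.001,0,0,0]]}}

```text
time: 13.48
tcp_pos: [0.5503, 0.0954, 0.2267]
ee_rot: [3.142, -0.0, 1.852]
wrist_force: [-0.7, -0.0, -2.4]
opening: 0.092
grasp_force: 15.0
```

{"op": "drive_tool", "data": {"plan": [[0,0,-0.0005,0,0,0],[0,0,-0.0008,0,0,0],[0,0,-0.0008,0,0,0],[0,0,-0.0008,0,0,0]]}}

```text
time: 13.82
tcp_pos: [0.5505, 0.0953, 0.226]
ee_rot: [3.141, 0.0, 1.852]
wrist_force: [0.2, 0.4, -2.0]
opening: 0.087
grasp_force: 15.0
```

{"op": "drive_tool", "data": {"plan": [[0,0,-0.0005,0,0,0],[0,0,-0.001,0,0,0],[0,0,-0.001,0,0,0],[0,0,-0.001,0,0,0]]}}

```text
time: 14.15
tcp_pos: [0.5505, 0.0953, 0.2257]
ee_rot: [3.141, 0.0, 1.852]
wrist_force: [-2.2, -1.0, 5.6]
opening: 0.09
grasp_force: 15.0
```

Seated: the support force now carries the sensor at groove depth. Relieve, release, check.

{"op": "drive_tool", "data": {"plan": [[0,0,0.0006,0,0,0],[0,0,0.0006,0,0,0],[0,0,0.0006,0,0,0]]}}

```text
time: 14.4
tcp_pos: [0.5505, 0.0953, 0.2258]
ee_rot: [3.141, 0.0, 1.852]
wrist_force: [-0.7, -0.1, 3.5]
opening: 0.09
grasp_force: 15.0
```

{"op": "drive_tool", "data": {"plan": [[0,0,0,0,0,0],[0,0,0,0,0,0],[0,0,0,0,0,0],[0,0,0,0,0,0],[0,0,0,0,0,0]], "fingers": 0.028}}

```text
time: 14.82
tcp_pos: [0.5503, 0.0955, 0.2254]
ee_rot: [-3.141, -0.0, 1.852]
wrist_force: [0.2, -0.0, -0.8]
opening: 0.32
grasp_force: 0.0
```

```bash
python3 - <<'E'
from h import *
s,c,P=wrist("w5"); print(s["tcp_pos"],s["wrist_force"],s["opening"])
R=Ro.from_euler("xyz",s["ee_rot"]).as_matrix(); T=(P-s["tcp_pos"])@R
z=P[...,2]; v,u=np.mgrid[0:480,0:640]
for lo,hi in((.12,.155),(.165,.2),(.2,.21),(.212,.235),(.235,.25)):
    k=(z>lo)&(z<hi)&(abs(T[...,0])<.03)&(abs(T[...,1])<.03)&(v<300); q=T[k]
    if len(q)>5: print(lo,len(q),"x",np.percentile(q[:,0],[1,99]).round(4),"y",np.percentile(q[:,1],[1,50,99]).round(4),"uv",u[k].mean(),v[k].mean())
E
```

```text
[0.55026599 0.09552678 0.22535556] [ 0.2371903  -0.04308322 -0.76255368] 0.3199376311671545
0.12 844 x [-0.0116  0.0187] y [-0.02   -0.0056  0.0183] uv 315.36729857819904 233.85545023696682
0.165 589 x [0.0041 0.0293] y [-0.0255  0.0004  0.0224] uv 319.8879456706282 241.04074702886248
0.2 2741 x [-0.0059  0.029 ] y [-0.0292  0.0023  0.029 ] uv 316.812112367749 273.305727836556
0.212 970 x [0.005  0.0136] y [-0.0274 -0.0011  0.0256] uv 317.2907216494845 284.6639175257732
0.235 773 x [0.0085 0.0137] y [-0.0285 -0.0007  0.0269] uv 317.6106080206986 294.7050452781371
```

View pics/w5.png

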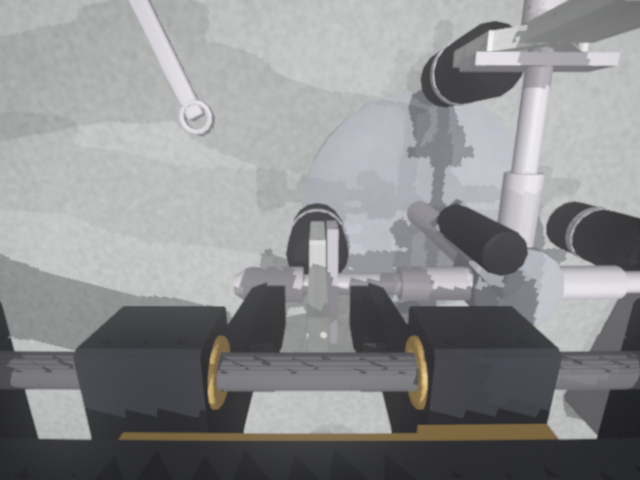

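The wrist view shows the plate (px 318,260) right in front of the cross-bar (px 332), with the fingers standing clear on both sides. Lift straight off and verify.

{"op": "drive_tool", "data": {"plan": [[0,0,0.008,0,0,0],[0,0,0.02,0,0,0],[0,0,0.04,0,0,0],[0,0,0.065,0,0,0],[0,0,0.09,0,0,0]]}}

```text
time: 15.28
tcp_pos: [0.55, 0.0953, 0.3169]
ee_rot: [-3.141, 0.0, 1.852]
wrist_force: [0.0, 0.4, -1.0]
opening: 0.317
grasp_force: 0.0
```

{"op": "drive_tool", "data": {"plan": [[0,0,0.02,0,0,0],[-0.02,-0.005,0.03,0,0,0],[-0.045,-0.012,0.03,0,0,0],[-0.07,-0.02,0.03,0,0,0],[-0.07,-0.02,0.03,0,0,0]]}}

```text
time: 15.7
tcp_pos: [0.4755, 0.0734, 0.3462]
ee_rot: [-3.138, -0.0, 1.85]
wrist_force: [-0.5, -0.3, -0.6]
opening: 0.321
grasp_force: 0.0
```

{"op": "drive_tool", "data": {"plan": [[0,0,0,0,0,0],[0,0,0,0,0,0],[0,0,0,0,0,0],[0,0,0,0,0,0],[0,0,0,0,0,0]]}}

```text
time: 16.12
tcp_pos: [0.481, 0.0757, 0.3454]
ee_rot: [3.141, 0.0, 1.852]
wrist_force: [-0.3, 0.4, -0.7]
opening: 0.318
grasp_force: 0.0
```

```bash
python3 - <<'E'
from h import *
s,c,P=wrist("w6"); print(s["tcp_pos"],s["wrist_force"])
D=np.array([-.961,-.276]);N=np.array([.276,-.961])
cs=eyes.read_camera("scene");Q=cloud(cs,cs["cam_to_world"])
cv2.imwrite("pics/s6.png",cv2.resize(cs["image"][130:290,320:520],(750,600),interpolation=cv2.INTER_CUBIC))
for PP in(P,Q):
    z=PP[...,2];S=(PP[...,:2]-[.6427,.1218])@D;Tt=(PP[...,:2]-[.6427,.1218])@N
    for lo,hi in((.09,.15),(.225,.254),(.254,.27)):
        k=(z>lo)&(z<hi)&(S>.07)&(S<.13)&(abs(Tt)<.03)
        if k.sum()>5: print(lo,k.sum(),"s",np.percentile(S[k],[2,50,98]).round(4),"t",np.percentile(Tt[k],[2,98]).round(4),"z",np.percentile(z[k],98).round(4))
E
```

```text
[0.48097396 0.07567512 0.34537878] [-0.30095324  0.38603263 -0.6623834 ]
0.09 427 s [0.0909 0.1112 0.117 ] t [-0.0191  0.0067] z 0.1485
0.225 462 s [0.0949 0.1008 0.1017] t [-0.0138  0.0131] z 0.2535
0.254 637 s [0.0936 0.0985 0.1016] t [-0.0136  0.0131] z 0.2634
0.09 215 s [0.0795 0.097  0.1171] t [0.0051 0.0233] z 0.1482
0.225 34 s [0.0941 0.0974 0.102 ] t [-0.005   0.0177] z 0.2526
0.254 38 s [0.0941 0.0979 0.1018] t [-0.0108  0.0161] z 0.2635
```

View pics/s6.png

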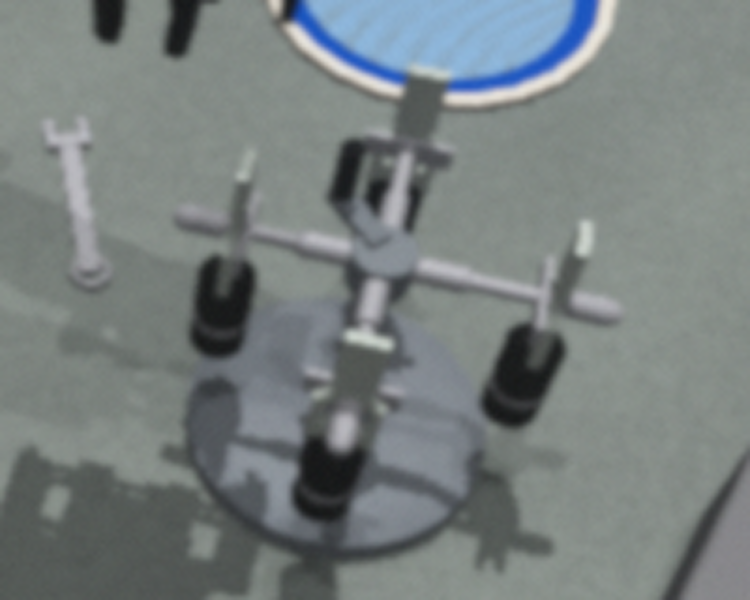

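The scene crop shows the sensor hanging upright on the near branch (px 235,260). Its plate top is at about 262 mm, centred and against the bar. Hand in.

```bash
python3 -c "
from rig import manip; print(manip.job_done())"
```

```text
the job is handed in; nothing more can be done
None
```

The tree is turned to its stop and the sensor hangs free and upright in the groove against the cross-bar; the job is handed in after about 16 s of robot time, and the hand-in returned no verdict.

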